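# Slide the blank carrier under the leaf spring of its holder

## Robot

A 6-joint arm with a two-finger parallel gripper is mounted at the origin on a cart in front of the work surface, level with it; the furniture and walls round the work are solid. World frame = base frame: x ahead of the robot, y to its left, z up, the work surface at z = 0. Lengths are in m, angles in rad, forces in N, time in s.
With the tool pointing down it reaches from about 0.25 to 0.8 m from the base axis. Payload 8.5 kg.
Tool frame: the origin (TCP) lies at the very end of the fingers, on their centre line; the grasp point (between the pads) lies 19 mm behind it (arm.grip_point_offset is the distance from the TCP to the grasp point, in m); z points along the fingers, y is the line along which they close (so a half turn about z gives the same grasp; the last joint's range is limited). The gripper opens to 85 mm and grips with 20 to 120 N. Pads are 22 mm wide; open, the fingers measure 114 mm over their backs; the gripper's body (76 mm by 85 mm) begins 54 mm behind the grasp point. The pads swing forward as they close: fully open they stand 13 mm farther back than shut.
Start: joints at [-1.254, 0.238, -0.013, 1.319, 0, 1.571], TCP at [0.164, -0.499, 0.231] pointing down, gripper open.
Joint ranges: [-2.66, 2.66], [-1.03, 1.9], [-1.14, 1.46], [-1.82, 2.27], [-1.45, 1.34], [-3.14, 3.14]. Speed limits (rad/s): [2.22, 2.22, 2.79, 3.14, 3.14, 3.14].

## Interface

Orientations are given as a unit quaternion [w, x, y, z].
In Python, from station import arm, viewer gives the robot as it stands.
- The arm moves only by the tool arm_command, never from a script. Its argument "steps" is a list of rows, each an object of numbers: "dx", "dy", "dz": the shift along the tool's x, y, z each as a share of 0.15 m, from -1 to 1; "rx", "ry", "rz": the turn, a rotation vector about the tool's x, y, z each as a share of pi rad, from -1 to 1; "claw": the gripper command: -1 is shut, 1 is fully open, values between are in proportion. In form: [{"dx": .., "dy": .., "dz": .., "rx": .., "ry": .., "rz": .., "claw": ..}, ...]. A call has 1 to 10 rows; each row is the pose to reach, as a shift and turn from the pose commanded when the call began, along the tool's axes at that moment, turning the shorter way round; what a row does not reach only later rows make up. A row lasts 1/10 s, in which the tool goes at most 50 mm and 8.59 degrees, less where a joint would pass 70% of its speed; a pose out of reach is approached as far as the arm can. A call with a number of a shift or a turn outside -1 to 1 is refused whole. A call with a gripper value outside its range is refused whole. The fingers move at their own pace and stop on an object; "squeeze" is the grip in N (left out, the last holds). Time passes only in rows, so rows that repeat a pose let the fingers close. It gives the time, the measured TCP pose, the force, the opening and the grip force at its end, in the units of the state.
- arm.read_state(): the state, without advancing time (a new reading comes with each control period).
- viewer.camera(name): name is "scene" or "top" or "wrist"; returns a dict with "frame" (384x512x3 uint8, red, green, blue), "vfov" (degrees; the focal length in pixels is half the picture's height over the tangent of half this angle, whatever the lens; pixels are square), "cx", "cy" (the principal point, pixels), "k1" (the pictures are not rectified: a ray, as slopes to the right and down, at radius r is drawn at 1 + k1 r^2 times it, then the intrinsics apply), "R" (3x3) and "t" (3): a world point X has camera coordinates R X + t. Camera axes: x right, y down, z forward; pixel columns grow to the right and rows downward; lengths in m; the calibration is good to about 2 mm. A picture is of the moment at which its call begins. There is no depth.
- arm.close_job(): hands the job in; it is judged then, once.
The state is a dict: "clock": time; "joints": joint angles; "joint_vel": joint speeds; "effort": joint torques, N m; "eef_pos": TCP position; "orientation": TCP orientation; "wrist_force": force on the tool from outside, world axes, zero at the start; "wrist_torque": the same for the moment, N m; "width": opening from 0.0 (shut) to 1.0 (fully open); "grasp_force": force on a finger pad.
Only numpy, scipy, OpenCV 4.12 (cv2) and the standard library are available. Lean on these libraries where they do the work, as an engineer would, in place of code of your own. Each camera call takes 0.05 s, during which the arm holds its last target. There are 200 camera calls.

## Task

Load the steel blank carrier into its holder: with the fingertips press it down hard on the thumb pad behind its ridge so that the sprung bed sinks, and, keeping it pressed, push it along the guide so that its flat front passes under the bar and the leaf spring and goes fully home against the end stop. Then let go and leave it caught there. Only press and push: do not lift the carrier off the bed, and leave the things standing around where they are.

Things in the scene. Friction and masses are not known exactly. Their poses are not given: they have to be found in the camera images.
- holder: Fixed loading holder, 252 x 112 x 60 mm: aluminium base with two dark guide rails (inner faces 63 mm apart, tops 38 mm above the worktop) along its own x axis, a bridge across and an end stop. Origin on the worktop near its middle; +x is the direction in which the carrier is pushed, z up. The end stop's face is at x = +88 mm. Place and yaw vary.
- bar_edge (a point): Lower front edge of the bridge's rigid bar, in the middle: holder x = +20 mm, 37 mm above the worktop. The bar reaches to x = +32 mm, its top is 51 mm high, the screw heads on the bridge posts 60 mm. A carrier that is not pressed down more than 5 mm butts against the bar.
- end_stop_face (a point): Middle of the end stop's face, holder x = +88 mm, 30 mm above the worktop; same axes as the holder. The carrier's nose ends here.
- carrier: Loose steel blank carrier, 0.25 kg: flat plate 130 (along x) x 60 x 12 mm, three white round blanks let in flush in its front part. It lies in the guide on the sprung bed, x axis along the holder's. Origin: centre of its underside (30 mm above the worktop while the bed is up; holder x = -69 to -54 mm at the start, +23 mm when fully home). Across its top stands a low ridge.
- thumb_pad (a point): Centre of the flat thumb pad (42 x 60 mm) on the carrier's top, carrier x = -44 mm, behind the ridge; 42 mm above the worktop while the bed is up; carrier axes. The ridge (46 mm wide, 10 mm high) stands from 21 to 29 mm ahead of this point. Press down on the pad and push against the ridge's rear face. When home, the bar is 12 mm ahead of the ridge.
- nose (a point): Middle of the carrier's vertical front face (carrier x = +65 mm), 6 mm above its underside.
- bed (a joint): Sprung low-friction white bed under the carrier: depth pressed, m. 0 = up, 0.010 = bottomed. About 7 N on the carrier starts it, 0.7 N more per mm (about 13 N at 8 mm). At 5 mm the carrier's top is level with the bar's underside; 6.5 to 9 mm passes freely. It springs up when let go; with the carrier home it then clamps the carrier up under the bar at about 5 mm.
- leaf (a joint): Spring steel leaf, 26 mm long and 34 mm wide, hinged behind the bar and sloping down away from it (tip near holder x = +55 mm, 30 mm above the worktop): lift angle, rad. 0 = hanging free; about 0.2 to 0.35 when it rides on the carrier's top. It drags on the carrier with a few newtons.
- stone_model: Bystander: yellowish stone model of a dental arch, 39 x 74 x 35 mm, origin at the centre of its underside.
- wax_block: Bystander: red wax block 36 x 60 x 16 mm, origin at the centre of its underside.
- powder_jar: Bystander: small round jar, 42 mm wide, 54 mm high, origin at the centre of its underside.
- glue_bottle: Bystander: white bottle with a pointed nozzle, 41 mm wide, 126 mm high, beyond the end stop; origin at the centre of its underside.
- screwdriver: Bystander: green-handled small screwdriver 14 x 132 x 14 mm, lying beside the holder; origin at the centre of its underside.
- mandrel: Bystander: small polishing wheel on a shank, 26 x 55 x 27 mm, lying beside the holder; origin at the centre of its underside.

How it is judged:
By the outcome, as a careful person would: the job done as asked, in the order asked, and still so for the second after the job is handed in, with the robot touching nothing.
It also fails if it takes over 32 s, if anything falls off the work surface, if the arm or the gripper's body presses on something with over 40 N, if the wrist force passes 120 N, or if a joint passes its speed limit or range.

## Working session

There is one attempt and no reset: what is moved stays moved. The work goes in short steps, Python scripts to look and compute and a tool call to move; the robot and the scene stay as the last step left them, time stands still between calls to the robot, and variables do not carry over. Pictures are saved under pics/ and viewed, at most 10 in all, crops included, and the job is handed in when it is done.

Besides the shell and the picture viewer there is one more tool, called as a command line: name --argument value ..., lists and objects as JSON in quotes. arm_command: Moves the arm, as the interface text tells. Its arguments: {"type":"object","properties":{"steps":{"type":"array","items":{"type":"object","properties":{"dx":{"type":"number","minimum":-1,"maximum":1},"dy":{"type":"number","minimum":-1,"maximum":1},"dz":{"type":"number","minimum":-1,"maximum":1},"rx":{"type":"number","minimum":-1,"maximum":1},"ry":{"type":"number","minimum":-1,"maximum":1},"rz":{"type":"number","minimum":-1,"maximum":1},"claw":{"type":"number"}}}},"squeeze":{"type":"number"}},"required":["steps"]}

```bash
mkdir -p pics; cat > h.py <<'E'
import numpy as np, cv2
def K(c):
    f=c["frame"].shape[0]/2/np.tan(np.radians(c["vfov"])/2)
    return f
def ray(c,u,v):
    f=K(c); d=np.array([(u-c["cx"])/f,(v-c["cy"])/f]); s=d.copy()
    for _ in range(30): s=d/(1+c["k1"]*(s@s))
    R=np.array(c["R"]);t=np.array(c["t"])
    return -R.T@t, R.T@np.array([s[0],s[1],1])
def onz(c,u,v,z):
    o,d=ray(c,u,v); return o+d*(z-o[2])/d[2]
def proj(c,X):
    p=np.array(c["R"])@np.array(X)+np.array(c["t"]); s=p[:2]/p[2]; s=s*(1+c["k1"]*(s@s)); f=K(c)
    return s*f+np.array([c["cx"],c["cy"]])
E
python3 - <<'E'
from station import arm,viewer
import cv2,pickle,numpy as np
from h import *
for n in ("top","scene"):
    c=viewer.camera(n); pickle.dump(c,open(n+".pkl","wb")); cv2.imwrite(f"pics/{n}0.png",cv2.resize(c["frame"][:,:,::-1],(800,600),interpolation=cv2.INTER_CUBIC))
    print(n,onz(c,256,192,0),c["k1"],c["vfov"],ray(c,256,192)[0])
print(arm.read_state())
E
```

```text
top [ 0.58751737 -0.02379473  0.        ] -0.022794541432934492 43.430977328148735 [ 0.35798235 -0.12254866  0.92799845]
scene [ 0.60761524 -0.01968179  0.        ] -0.09371067552271778 42.10301219278793 [0.11556858 0.67160011 0.60334181]
{'clock': 0.1, 'joints': array([-1.25398258e+00,  2.38753410e-01, -1.41681114e-02,  1.31919421e+00,
        2.24173993e-05,  1.57077190e+00]), 'joint_vel': array([-0.00050924,  0.00094609,  0.00090807,  0.000575  ,  0.00034771,
       -0.00214412]), 'effort': array([ 1.08409648e-03, -5.39722037e+01,  3.46996915e+01,  1.34774332e-02,
        1.52961513e-05, -2.36996590e-05]), 'eef_pos': array([ 0.16345017, -0.49851903,  0.23072551]), 'orientation': array([-6.53213138e-04,  9.87477704e-01,  1.57757244e-01, -9.29887329e-05]), 'wrist_force': array([-0.65628937, -0.38099908,  0.24658511]), 'wrist_torque': array([-0.02725239, -0.0505403 ,  0.00987471]), 'grasp_force': 0.0, 'width': 0.9966735443839599}
```

View pics/top0.png

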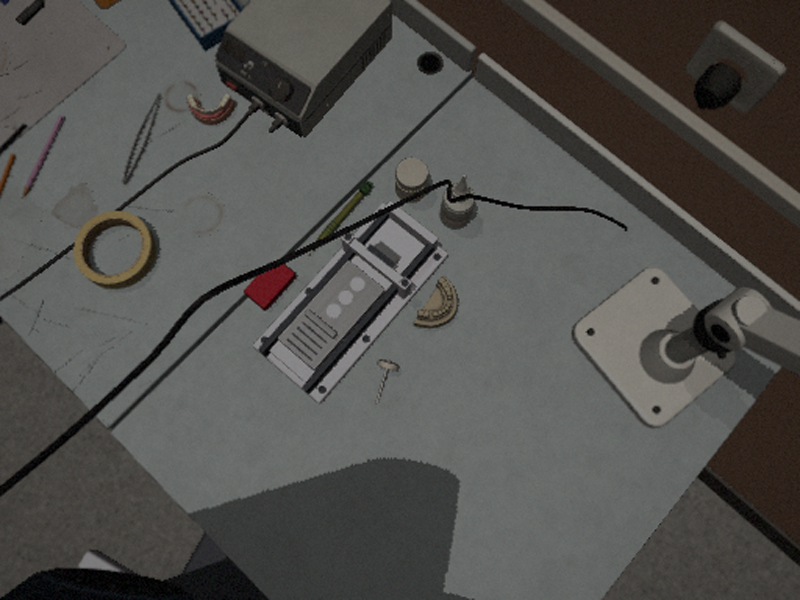

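View pics/scene0.png

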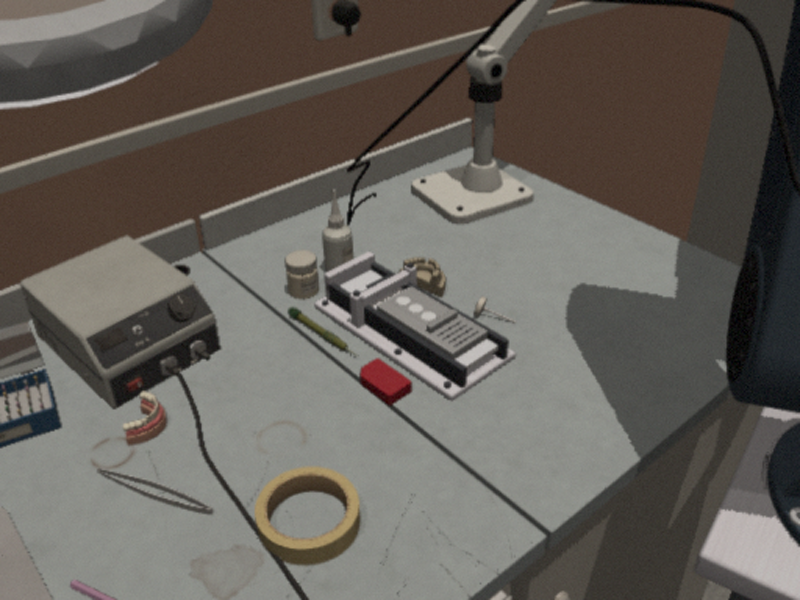

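The top view shows the holder running from about (288,372) at the loading end to (418,230) at the end stop, with the carrier's blanks at (333,311), (345,297) and (358,284) and a black cord passing over it. The scene view agrees. Next I zoom in and check how high the cord hangs.

```bash
python3 - <<'E'
import pickle,cv2,numpy as np
from h import *
T=pickle.load(open("top.pkl","rb"));S=pickle.load(open("scene.pkl","rb"))
a=T["frame"][120:264,150:300,::-1]; b=S["frame"][150:260,195:335,::-1]
br=lambda x:np.clip(x.astype(float)*1.6,0,255).astype(np.uint8)
cv2.imwrite("pics/tz.png",cv2.resize(br(a),None,fx=4,fy=4,interpolation=cv2.INTER_CUBIC))
cv2.imwrite("pics/sz.png",cv2.resize(br(b),None,fx=5,fy=5,interpolation=cv2.INTER_CUBIC))
for uv in [(350,235),(250,278),(100,395)]:
    print(uv,[(z,np.round(onz(T,uv[0]*.64,uv[1]*.64,z)[:2],3),np.round(proj(S,onz(T,uv[0]*.64,uv[1]*.64,z))/.64).astype(int)) for z in (0,.1,.2,.3,.4,.5,.6,.7)])
E
```

```text
(350, 235) [(0, array([0.635, 0.075]), array([340, 329])), (0.1, array([0.605, 0.054]), array([366, 262])), (0.2, array([0.575, 0.032]), array([394, 187])), (0.3, array([0.545, 0.011]), array([427, 102])), (0.4, array([ 0.516, -0.01 ]), array([464,   7])), (0.5, array([ 0.486, -0.032]), array([ 505, -100])), (0.6, array([ 0.456, -0.053]), array([ 551, -219])), (0.7, array([ 0.426, -0.074]), array([ 601, -347]))]
(250, 278) [(0, array([0.523, 0.16 ]), array([371, 401])), (0.1, array([0.505, 0.13 ]), array([397, 322])), (0.2, array([0.488, 0.099]), array([427, 234])), (0.3, array([0.47 , 0.069]), array([460, 136])), (0.4, array([0.452, 0.038]), array([497,  28])), (0.5, array([0.434, 0.008]), array([536, -91])), (0.6, array([ 0.416, -0.023]), array([ 579, -218])), (0.7, array([ 0.399, -0.053]), array([ 623, -351]))]
(100, 395) [(0, array([0.308, 0.246]), array([502, 541])), (0.1, array([0.313, 0.206]), array([525, 437])), (0.2, array([0.319, 0.166]), array([550, 323])), (0.3, array([0.324, 0.127]), array([576, 199])), (0.4, array([0.329, 0.087]), array([602,  66])), (0.5, array([0.335, 0.047]), array([630, -73])), (0.6, array([0.34 , 0.008]), array([ 656, -216])), (0.7, array([ 0.346, -0.032]), array([ 680, -358]))]
```

View pics/tz.png

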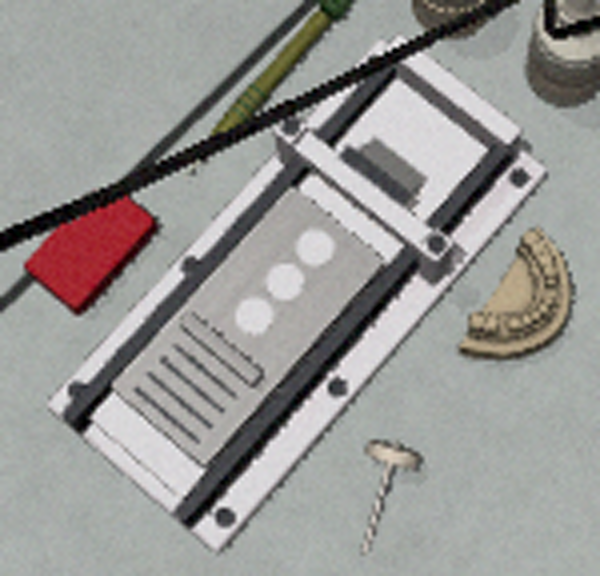

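View pics/sz.png

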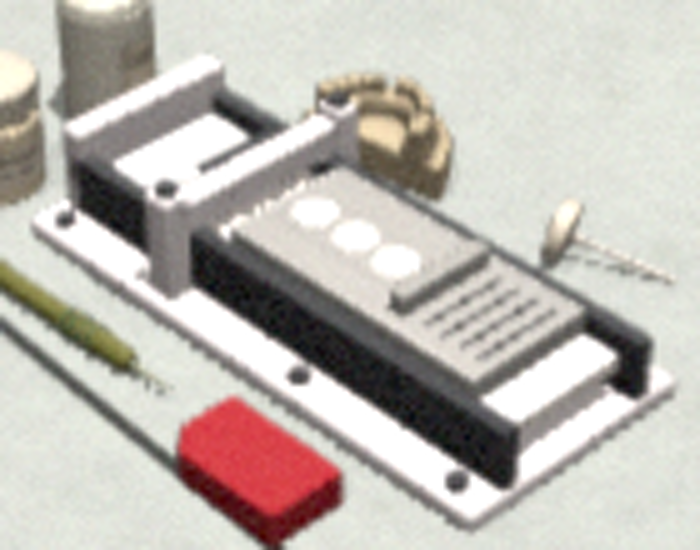

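```bash
python3 - <<'E'
import pickle,cv2,numpy as np
from h import *
T=pickle.load(open("top.pkl","rb"));S=pickle.load(open("scene.pkl","rb"))
t=lambda x,y,z:onz(T,150+(x+.5)/4-.5,120+(y+.5)/4-.5,z)[:2]
s=lambda x,y,z:onz(S,195+(x+.5)/5-.5,150+(y+.5)/5-.5,z)[:2]
def ang(a,b): return np.degrees(np.arctan2(*(b-a)[::-1]))
for zb in (.006,.010):
    B=np.array([t(50,405,zb),t(220,550,zb),t(547,175,zb),t(385,40,zb)])
    print(zb,B.mean(0),[np.linalg.norm(B[i]-B[i-1]).round(4) for i in range(4)],[ang(B[1],B[2]),ang(B[0],B[3]),ang(B[1],B[0])-90])
    B=np.array([s(470,528,zb),s(672,385,zb),s(35,222,zb)]); print(" scene", (B[1]+B[2])/2,ang(B[0],B[2]),ang(B[1],B[0])-90,np.linalg.norm(B[0]-B[2]),np.linalg.norm(B[0]-B[1]))
m=t(254,316,.042);n=t(318,247,.042);print("blanks t",m,n,ang(m,n)); m=s(397,260,.042);n=s(313,212,.042);print("blanks s",m,n,ang(m,n))
a,b=t(291,125,.06),t(437,243,.06);print("screws",(a+b)/2,ang(b,a)-90); a,b=s(166,189,.06),s(335,100,.06);print("screws s",(a+b)/2,ang(b,a)-90)
a,b=t(112,385,.042),t(205,467,.042);print("rear edge",(a+b)/2,ang(b,a)-90,np.linalg.norm(a-b))
a,b=s(480,390,.042),s(585,318,.042);print("rear edge s",(a+b)/2,ang(b,a)-90,np.linalg.norm(a-b))
E
```

```text
0.006 [0.55947112 0.02924604] [np.float64(0.2509), np.float64(0.1096), np.float64(0.2467), np.float64(0.1097)] [np.float64(-12.520622142112163), np.float64(-12.48323842690628), np.float64(-11.78475614256908)]
 scene [0.55847435 0.02934893] -13.114119789861272 -11.320426268270367 0.25246702403931526 0.11083552801910614
0.01 [0.55859698 0.0285875 ] [np.float64(0.2498), np.float64(0.1091), np.float64(0.2456), np.float64(0.1093)] [np.float64(-12.520622142112154), np.float64(-12.48323842690627), np.float64(-11.784756142569051)]
 scene [0.55550851 0.03364966] -13.114119789861293 -11.320426268270367 0.25077642062876765 0.11009333635113704
blanks t [0.52763006 0.03743941] [0.57169277 0.02692837] -13.417003861623314
blanks s [0.52719297 0.03536559] [0.57141943 0.02715455] -10.517732957724117
screws [0.60495164 0.01990681] -12.3685320794377
screws s [0.60287363 0.02275075] -12.090910145569183
rear edge [0.46079823 0.05123315] -12.989772145864194 0.05898847889354289
rear edge s [0.4557566  0.05544977] -10.449427549383543 0.05724555921218126
```

Yaw is about -12.4°. The pad is near (0.4795, 0.049) and the carrier needs about 81 mm of travel. I'll shut the fingers and go over in stages.

arm_command --steps '[{"dx": 0.79, "dy": -0.7, "claw": -1}, {"dx": 0.79, "dy": -0.7, "claw": -1}, {"dx": 0.79, "dy": -0.7, "claw": -1}, {"dx": 0.79, "dy": -0.7, "claw": -1}, {"dx": 0.79, "dy": -0.7, "claw": -1}]' --squeeze 60

```text
$.steps[0]: bad value
```

arm_command --steps '[{"dx": 0.79, "dy": -0.7, "claw": -1}, {"dx": 0.79, "dy": -0.7, "claw": -1}, {"dx": 0.79, "dy": -0.7, "claw": -1}, {"dx": 0.79, "dy": -0.7, "claw": -1}, {"dx": 0.79, "dy": -0.7, "claw": -1}]'

```text
$.steps[0]: bad value
```

arm_command --steps '[{"dx": 0.79, "dy": -0.7, "claw": -1}, {"dx": 0.79, "dy": -0.7, "claw": -1}, {"dx": 0.79, "dy": -0.7, "claw": -1}, {"dx": 0.79, "dy": -0.7, "claw": -1}, {"dx": 0.79, "dy": -0.7, "claw": -1}]'

```text
$.steps[0]: bad value
```

arm_command --steps '[{"dx": 0.79, "dy": -0.7, "dz": 0, "rx": 0, "ry": 0, "rz": 0, "claw": -1}, {"dx": 0.79, "dy": -0.7, "dz": 0, "rx": 0, "ry": 0, "rz": 0, "claw": -1}, {"dx": 0.79, "dy": -0.7, "dz": 0, "rx": 0, "ry": 0, "rz": 0, "claw": -1}, {"dx": 0.79, "dy": -0.7, "dz": 0, "rx": 0, "ry": 0, "rz": 0, "claw": -1}, {"dx": 0.79, "dy": -0.7, "dz": 0, "rx": 0, "ry": 0, "rz": 0, "claw": -1}]' --squeeze 60

```text
clock: 0.6
eef_pos: [0.2441, -0.361, 0.2314]
orientation: [0.0, 0.987, 0.159, 0.0]
wrist_force: [-1.4, -1.0, -0.5]
width: 0.144
grasp_force: 0.0
```

arm_command --steps '[{"dx": 0.79, "dy": -0.7, "dz": 0, "rx": 0, "ry": 0, "rz": 0, "claw": -1}, {"dx": 0.79, "dy": -0.7, "dz": 0, "rx": 0, "ry": 0, "rz": 0, "claw": -1}, {"dx": 0.79, "dy": -0.7, "dz": 0, "rx": 0, "ry": 0, "rz": 0, "claw": -1}, {"dx": 0.79, "dy": -0.7, "dz": 0, "rx": 0, "ry": 0, "rz": 0, "claw": -1}, {"dx": 0.79, "dy": -0.7, "dz": 0, "rx": 0, "ry": 0, "rz": 0, "claw": -1}, {"dx": 0.79, "dy": -0.7, "dz": 0, "rx": 0, "ry": 0, "rz": 0, "claw": -1}]'

```text
clock: 1.2
eef_pos: [0.3232, -0.2267, 0.2312]
orientation: [0.0, 0.988, 0.158, -0.0]
wrist_force: [0.0, -0.0, 1.0]
width: 0.003
grasp_force: 0.0
```

arm_command --steps '[{"dx": 0.79, "dy": -0.7, "dz": 0, "rx": 0, "ry": 0, "rz": 0, "claw": -1}, {"dx": 0.79, "dy": -0.7, "dz": 0, "rx": 0, "ry": 0, "rz": 0, "claw": -1}, {"dx": 0.79, "dy": -0.7, "dz": 0, "rx": 0, "ry": 0, "rz": 0, "claw": -1}, {"dx": 0.79, "dy": -0.7, "dz": 0, "rx": 0, "ry": 0, "rz": 0, "claw": -1}, {"dx": 0.79, "dy": -0.7, "dz": 0, "rx": 0, "ry": 0, "rz": 0, "claw": -1}, {"dx": 0.79, "dy": -0.7, "dz": 0, "rx": 0, "ry": 0, "rz": 0, "claw": -1}]'

```text
clock: 1.8
eef_pos: [0.4028, -0.0903, 0.2311]
orientation: [0.0, 0.988, 0.157, -0.0]
wrist_force: [0.5, -0.1, 0.4]
width: 0.002
grasp_force: 0.0
```

arm_command --steps '[{"dx": 0.78, "dy": -0.7, "dz": 0, "rx": 0, "ry": 0, "rz": 0, "claw": -1}, {"dx": 0.78, "dy": -0.7, "dz": 0, "rx": 0, "ry": 0, "rz": 0, "claw": -1}, {"dx": 0.78, "dy": -0.7, "dz": 0, "rx": 0, "ry": 0, "rz": 0, "claw": -1}, {"dx": 0.78, "dy": -0.7, "dz": 0, "rx": 0, "ry": 0, "rz": 0, "claw": -1}, {"dx": 0.78, "dy": -0.7, "dz": 0, "rx": 0, "ry": 0, "rz": 0, "claw": -1}, {"dx": 0.78, "dy": -0.7, "dz": 0, "rx": 0, "ry": 0, "rz": 0, "claw": -1}]'

```text
clock: 2.4
eef_pos: [0.4811, 0.0455, 0.2312]
orientation: [0.0, 0.988, 0.157, -0.0]
wrist_force: [-0.1, -0.2, 0.3]
width: 0.0
grasp_force: 0.0
```

arm_command --steps '[{"dx": 0, "dy": 0, "dz": 0, "rx": 0, "ry": 0, "rz": -0.83, "claw": -1}, {"dx": 0, "dy": 0, "dz": 0, "rx": 0, "ry": 0, "rz": -0.83, "claw": -1}, {"dx": 0, "dy": 0, "dz": 0, "rx": 0, "ry": 0, "rz": -0.83, "claw": -1}, {"dx": 0, "dy": 0, "dz": 0, "rx": 0, "ry": 0, "rz": -0.83, "claw": -1}, {"dx": 0, "dy": 0, "dz": 0, "rx": 0, "ry": 0, "rz": -0.83, "claw": -1}]'

```text
clock: 2.9
eef_pos: [0.4809, 0.0452, 0.2316]
orientation: [0.0, 0.86, 0.51, -0.0]
wrist_force: [0.2, 0.4, -0.1]
width: -0.0
grasp_force: 0.0
```

```bash
python3 - <<'E'
from station import arm
s=arm.read_state()
for k in("clock","joints","eef_pos","orientation","effort","wrist_force","width"):print(k,s[k])
q=s["orientation"];import numpy as np;print(np.degrees(2*np.arctan2(q[2],q[1])))
E
```

```text
clock 2.9
joints [ 9.38095987e-02  1.66112636e-01 -1.05915822e-01  1.29868937e+00
 -2.45935486e-04  2.16548171e+00]
eef_pos [0.48091246 0.04517122 0.23164828]
orientation [ 1.27954386e-04  8.60288879e-01  5.09806854e-01 -1.70115318e-05]
effort [ 3.08517032e-03 -4.79667521e+01  3.45289564e+01  2.58240516e-04
 -8.80624957e-04  2.47925498e+00]
wrist_force [ 0.21220594  0.42716013 -0.09681345]
width -0.00019391307329208647
61.30193109622277
```

arm_command --steps '[{"dx": 0, "dy": 0, "dz": 0.3, "rx": 0, "ry": 0, "rz": -0.59, "claw": -1}, {"dx": 0, "dy": 0, "dz": 0.3, "rx": 0, "ry": 0, "rz": -0.59, "claw": -1}, {"dx": 0, "dy": 0, "dz": 0.3, "rx": 0, "ry": 0, "rz": -0.59, "claw": -1}, {"dx": 0, "dy": 0, "dz": 0.3, "rx": 0, "ry": 0, "rz": -0.59, "claw": -1}, {"dx": 0, "dy": 0, "dz": 0.3, "rx": 0, "ry": 0, "rz": -0.59, "claw": -1}, {"dx": 0, "dy": 0, "dz": 0.3, "rx": 0, "ry": 0, "rz": -0.59, "claw": -1}, {"dx": 0, "dy": 0, "dz": 0.3, "rx": 0, "ry": 0, "rz": -0.59, "claw": -1}, {"dx": 0, "dy": 0, "dz": 0.3, "rx": 0, "ry": 0, "rz": -0.59, "claw": -1}, {"dx": 0, "dy": 0, "dz": 0.3, "rx": 0, "ry": 0, "rz": -0.59, "claw": -1}, {"dx": 0, "dy": 0, "dz": 0.3, "rx": 0, "ry": 0, "rz": -0.59, "claw": -1}]'

```text
clock: 3.9
eef_pos: [0.4809, 0.0452, 0.1867]
orientation: [0.0, 0.282, 0.959, -0.0]
wrist_force: [0.3, -0.5, 0.7]
width: -0.0
grasp_force: 0.0
```

```bash
cat > st.py <<'E'
from station import arm
import numpy as np
s=arm.read_state(); q=s["orientation"];y=np.degrees(2*np.arctan2(q[2],q[1]));p=s["eef_pos"]
print("t",s["clock"],"p",p,"yaw",y,"f",s["wrist_force"],"j",s["joints"].round(3))
u=np.array([np.cos(np.radians(-12.4)),np.sin(np.radians(-12.4))]);w=np.array([-u[1],u[0]])
d=p[:2]-np.array([.604,.021]); print("holder x,y mm",26+1000*d@u,1000*d@w, "f along",s["wrist_force"][:2]@u,s["wrist_force"][:2]@w)
E
python3 st.py
```

```text
t 3.9 p [0.48094586 0.04519313 0.18668193] yaw 147.24962802060568 f [ 0.33603559 -0.53570008  0.68155807] j [ 0.094  0.187 -0.197  1.187 -0.     0.665]
holder x,y mm -99.37868335872865 -2.795310033731739 f along 0.4432303755461991 -0.4510447043551828
```

arm_command --steps '[{"dx": 0.006, "dy": 0.018, "dz": 0.78, "rx": 0, "ry": 0, "rz": -0.113, "claw": -1}, {"dx": 0.006, "dy": 0.018, "dz": 0.78, "rx": 0, "ry": 0, "rz": -0.113, "claw": -1}, {"dx": 0.006, "dy": 0.018, "dz": 0.78, "rx": 0, "ry": 0, "rz": -0.113, "claw": -1}, {"dx": 0.006, "dy": 0.018, "dz": 0.78, "rx": 0, "ry": 0, "rz": -0.113, "claw": -1}, {"dx": 0.006, "dy": 0.018, "dz": 0.78, "rx": 0, "ry": 0, "rz": -0.113, "claw": -1}, {"dx": 0.006, "dy": 0.018, "dz": 0.78, "rx": 0, "ry": 0, "rz": -0.113, "claw": -1}]'

```text
clock: 4.5
eef_pos: [0.4835, 0.0495, 0.071]
orientation: [0.001, 0.111, 0.994, 0.0]
wrist_force: [1.0, -0.2, -0.6]
width: 0.001
grasp_force: 0.0
```

```bash
python3 st.py; python3 - <<'E'
from station import viewer
import cv2,numpy as np
br=lambda x:np.clip(x.astype(float)*1.6,0,255).astype(np.uint8)
a=br(viewer.camera("scene")["frame"][120:260,185:335,::-1]);b=br(viewer.camera("wrist")["frame"][:,:,::-1])
cv2.imwrite("pics/p1.png",np.hstack([cv2.resize(a,(400,373),interpolation=3),cv2.resize(b,(400,373))]))
E
```

```text
t 4.5 p [0.48348092 0.04947879 0.07102358] yaw 167.24654860593085 f [ 0.95357725 -0.16118073 -0.60025784] j [ 0.102  0.283 -0.392  0.893  0.     0.325]
holder x,y mm -97.82304693962814 1.9347384834152654 f along 0.9659436646336859 0.04734597390065631
```

View pics/p1.png

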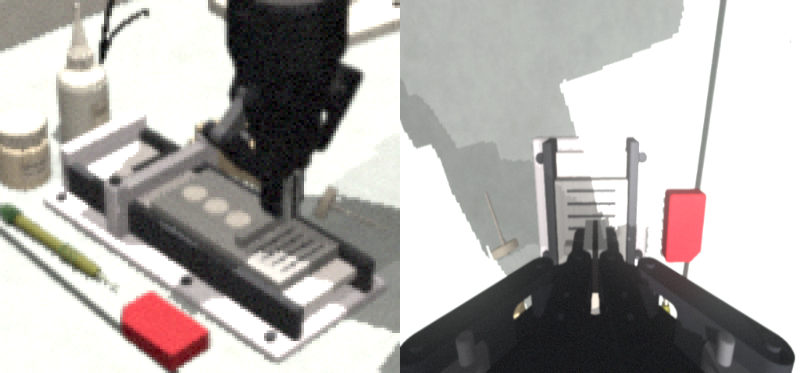

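The left half shows the fingertip hovering over the pad behind the ridge. The wrist view (right half) shows it centred between the rails: carrier centre at column ~591, fingers at ~592. I'll back off 3 mm and go down to find contact.

arm_command --steps '[{"dx": 0.02, "dy": 0, "dz": 0.16, "rx": 0, "ry": 0, "rz": 0, "claw": -1}, {"dx": 0.02, "dy": 0, "dz": 0.16, "rx": 0, "ry": 0, "rz": 0, "claw": -1}, {"dx": 0.02, "dy": 0, "dz": 0.18, "rx": 0, "ry": 0, "rz": 0, "claw": -1}, {"dx": 0.02, "dy": 0, "dz": 0.2, "rx": 0, "ry": 0, "rz": 0, "claw": -1}, {"dx": 0.02, "dy": 0, "dz": 0.2, "rx": 0, "ry": 0, "rz": 0, "claw": -1}, {"dx": 0.02, "dy": 0, "dz": 0.2, "rx": 0, "ry": 0, "rz": 0, "claw": -1}]'

```text
clock: 5.2
eef_pos: [0.48, 0.051, 0.0404]
orientation: [0.001, 0.11, 0.994, 0.0]
wrist_force: [-3.2, -0.5, 7.9]
width: 0.002
grasp_force: 3.9
```

```bash
python3 st.py
```

```text
t 5.2 p [0.4800405  0.05098716 0.04044633] yaw 167.406816673644 f [-3.16720769 -0.50513703  7.86785035] j [ 0.106  0.314 -0.442  0.814  0.     0.326]
holder x,y mm -101.50711245053589 2.669138602887057 f along -2.9848531850970637 -1.1734647182741222
```

arm_command --steps '[{"dx": 0, "dy": 0, "dz": 0.02, "rx": 0, "ry": 0, "rz": 0, "claw": -1}, {"dx": 0, "dy": 0, "dz": 0.035, "rx": 0, "ry": 0, "rz": 0, "claw": -1}, {"dx": 0, "dy": 0, "dz": 0.045, "rx": 0, "ry": 0, "rz": 0, "claw": -1}, {"dx": 0, "dy": 0, "dz": 0.045, "rx": 0, "ry": 0, "rz": 0, "claw": -1}, {"dx": 0, "dy": 0, "dz": 0.045, "rx": 0, "ry": 0, "rz": 0, "claw": -1}]'

```text
clock: 5.7
eef_pos: [0.4802, 0.051, 0.0341]
orientation: [0.001, 0.11, 0.994, 0.0]
wrist_force: [-3.9, -0.0, 11.3]
width: -0.0
grasp_force: 6.1
```

```bash
python3 st.py
```

```text
t 5.7 p [0.48016387 0.05099609 0.03406607] yaw 167.40361052773486 f [-3.90765595 -0.02129289 11.28469564] j [ 0.106  0.321 -0.451  0.797  0.     0.326]
holder x,y mm -101.38853862816897 2.7043580459973025 f along -3.8119268990058894 -0.859907953737073
```

arm_command --steps '[{"dx": -0.02, "dy": 0, "dz": 0.003, "rx": 0, "ry": 0, "rz": 0, "claw": -1}, {"dx": -0.04, "dy": 0, "dz": 0.003, "rx": 0, "ry": 0, "rz": 0, "claw": -1}, {"dx": -0.06, "dy": 0, "dz": 0.003, "rx": 0, "ry": 0, "rz": 0, "claw": -1}, {"dx": -0.08, "dy": 0, "dz": 0.003, "rx": 0, "ry": 0, "rz": 0, "claw": -1}, {"dx": -0.1, "dy": 0, "dz": 0.003, "rx": 0, "ry": 0, "rz": 0, "claw": -1}, {"dx": -0.12, "dy": 0, "dz": 0.003, "rx": 0, "ry": 0, "rz": 0, "claw": -1}, {"dx": -0.14, "dy": 0, "dz": 0.003, "rx": 0, "ry": 0, "rz": 0, "claw": -1}, {"dx": -0.14, "dy": 0, "dz": 0.003, "rx": 0, "ry": 0, "rz": 0, "claw": -1}]'

```text
clock: 6.5
eef_pos: [0.5009, 0.0465, 0.0337]
orientation: [0.001, 0.11, 0.994, 0.0]
wrist_force: [-4.3, 0.5, 12.7]
width: 0.004
grasp_force: 6.2
```

```bash
python3 st.py; python3 - <<'E'
from station import viewer
import cv2,numpy as np
br=lambda x:np.clip(x.astype(float)*1.6,0,255).astype(np.uint8)
a=br(viewer.camera("scene")["frame"][150:260,195:335,::-1])
cv2.imwrite("pics/p2.png",cv2.resize(a,None,fx=5,fy=5,interpolation=3))
E
```

```text
t 6.5 p [0.5008538  0.04654073 0.0337075 ] yaw 167.40863256741642 f [-4.30119109  0.48788839 12.6503088 ] j [ 0.092  0.351 -0.405  0.814  0.     0.312]
holder x,y mm -80.22452831088485 2.7957944047538987 f along -4.30562097483583 -0.44711060967688354
```

View pics/p2.png

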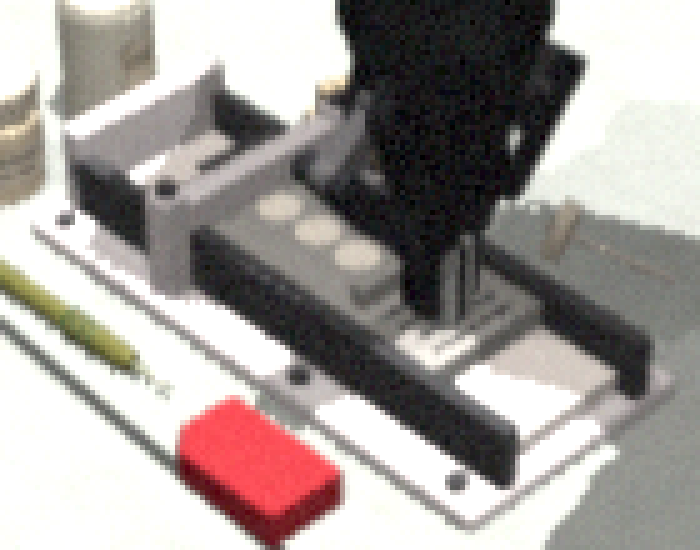

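The carrier is moving with the fingers. The first blank at (278,207) is just short of the bar and the nose is already under it. I keep pushing, pressing slightly more.

arm_command --steps '[{"dx": -0.03, "dy": 0, "dz": 0.003, "rx": 0, "ry": 0, "rz": 0, "claw": -1}, {"dx": -0.06, "dy": 0, "dz": 0.003, "rx": 0, "ry": 0, "rz": 0, "claw": -1}, {"dx": -0.09, "dy": 0, "dz": 0.003, "rx": 0, "ry": 0, "rz": 0, "claw": -1}, {"dx": -0.12, "dy": 0, "dz": 0.003, "rx": 0, "ry": 0, "rz": 0, "claw": -1}, {"dx": -0.15, "dy": 0, "dz": 0.003, "rx": 0, "ry": 0, "rz": 0, "claw": -1}, {"dx": -0.18, "dy": 0, "dz": 0.003, "rx": 0, "ry": 0, "rz": 0, "claw": -1}, {"dx": -0.21, "dy": 0, "dz": 0.003, "rx": 0, "ry": 0, "rz": 0, "claw": -1}, {"dx": -0.24, "dy": 0, "dz": 0.003, "rx": 0, "ry": 0, "rz": 0, "claw": -1}, {"dx": -0.27, "dy": 0, "dz": 0.003, "rx": 0, "ry": 0, "rz": 0, "claw": -1}, {"dx": -0.3, "dy": 0, "dz": 0.003, "rx": 0, "ry": 0, "rz": 0, "claw": -1}]'

```text
clock: 7.55
eef_pos: [0.5428, 0.0369, 0.0327]
orientation: [-0.001, 0.11, 0.994, 0.0]
wrist_force: [-7.4, 2.7, 9.7]
width: 0.0
grasp_force: 7.4
```

```bash
python3 st.py
```

```text
t 7.55 p [0.54275666 0.03686282 0.03265337] yaw 167.42265849847436 f [-7.44853293  2.73473469  9.65222579] j [ 0.067  0.413 -0.304  0.856  0.001  0.287]
holder x,y mm -37.22098457508962 2.3416644775386337 f along -7.862019774812805 1.071476400578823
```

arm_command --steps '[{"dx": -0.02, "dy": 0, "dz": -0.003, "rx": 0, "ry": 0, "rz": 0, "claw": -1}, {"dx": -0.04, "dy": 0, "dz": -0.003, "rx": 0, "ry": 0, "rz": 0, "claw": -1}, {"dx": -0.06, "dy": 0, "dz": -0.003, "rx": 0, "ry": 0, "rz": 0, "claw": -1}, {"dx": -0.08, "dy": 0, "dz": -0.003, "rx": 0, "ry": 0, "rz": 0, "claw": -1}, {"dx": -0.1, "dy": 0, "dz": -0.003, "rx": 0, "ry": 0, "rz": 0, "claw": -1}, {"dx": -0.12, "dy": 0, "dz": -0.003, "rx": 0, "ry": 0, "rz": 0, "claw": -1}]'

```text
clock: 8.15
eef_pos: [0.5603, 0.0329, 0.0331]
orientation: [-0.001, 0.11, 0.994, 0.0]
wrist_force: [-7.6, 1.1, 8.9]
width: -0.001
grasp_force: 7.3
```

```bash
python3 st.py; python3 - <<'E'
from station import viewer
import cv2,numpy as np
br=lambda x:np.clip(x.astype(float)*1.6,0,255).astype(np.uint8)
a=br(viewer.camera("scene")["frame"][150:260,195:335,::-1])
cv2.imwrite("pics/p3.png",cv2.resize(a,None,fx=5,fy=5,interpolation=3))
E
```

```text
t 8.15 p [0.56034005 0.03293541 0.03306102] yaw 167.4218029873287 f [-7.55535016  1.11877707  8.8977272 ] j [ 0.058  0.437 -0.26   0.876  0.001  0.278]
holder x,y mm -19.204416696803392 2.2816550210725532 f along -7.619342015429316 -0.5297220436358057
```

View pics/p3.png

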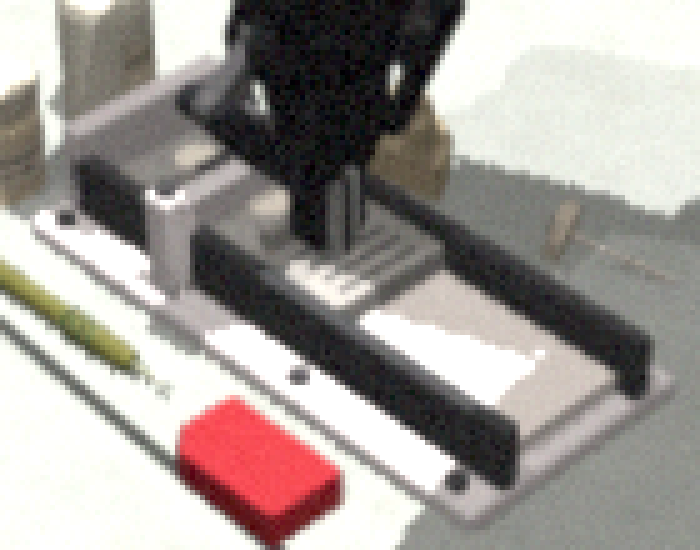

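The rear blank at (272,203) is still short of the bar and the fingers are at the ridge, so roughly 10 mm remain. I'll continue carefully.

arm_command --steps '[{"dx": -0.015, "dy": 0, "dz": 0, "rx": 0, "ry": 0, "rz": 0, "claw": -1}, {"dx": -0.03, "dy": 0, "dz": 0, "rx": 0, "ry": 0, "rz": 0, "claw": -1}, {"dx": -0.045, "dy": 0, "dz": 0, "rx": 0, "ry": 0, "rz": 0, "claw": -1}, {"dx": -0.045, "dy": 0, "dz": 0, "rx": 0, "ry": 0, "rz": 0, "claw": -1}]'

```text
clock: 8.6
eef_pos: [0.5674, 0.0314, 0.0332]
orientation: [-0.001, 0.11, 0.994, 0.0]
wrist_force: [-6.1, 0.9, 9.2]
width: -0.003
grasp_force: 6.8
```

arm_command --steps '[{"dx": -0.01, "dy": 0, "dz": 0, "rx": 0, "ry": 0, "rz": 0, "claw": -1}, {"dx": -0.02, "dy": 0, "dz": 0, "rx": 0, "ry": 0, "rz": 0, "claw": -1}]'

```text
clock: 8.8
eef_pos: [0.5681, 0.0311, 0.0329]
orientation: [-0.002, 0.109, 0.994, 0.001]
wrist_force: [-16.7, 4.7, 14.8]
width: -0.002
grasp_force: 10.9
```

```bash
python3 st.py
```

```text
t 8.8 p [0.56814932 0.03112036 0.03289722] yaw 167.43153148762732 f [-16.67849991   4.66634502  14.77675678] j [ 0.054  0.45  -0.237  0.888  0.002  0.273]
holder x,y mm -11.18756777867624 2.185864252361326 f along -17.29145763132914 0.9760266880346496
```

Contact force jumped to 17 N at holder x ≈ -11 mm, which is where home should be. I'll confirm with one more small push, then let the bed rise.

arm_command --steps '[{"dx": -0.01, "dy": 0, "dz": 0, "rx": 0, "ry": 0, "rz": 0, "claw": -1}, {"dx": -0.01, "dy": 0, "dz": 0, "rx": 0, "ry": 0, "rz": 0, "claw": -1}]'

```text
clock: 9.0
eef_pos: [0.5682, 0.0311, 0.0326]
orientation: [-0.004, 0.109, 0.994, 0.001]
wrist_force: [-18.7, 6.0, 16.0]
width: 0.002
grasp_force: 11.3
```

arm_command --steps '[{"dx": 0.01, "dy": 0, "dz": 0, "rx": 0, "ry": 0, "rz": 0, "claw": -1}, {"dx": 0.014, "dy": 0, "dz": -0.012, "rx": 0, "ry": 0, "rz": 0, "claw": -1}, {"dx": 0.014, "dy": 0, "dz": -0.024, "rx": 0, "ry": 0, "rz": 0, "claw": -1}, {"dx": 0.018, "dy": 0, "dz": -0.036, "rx": 0, "ry": 0, "rz": 0, "claw": -1}, {"dx": 0.022, "dy": 0, "dz": -0.05, "rx": 0, "ry": 0, "rz": 0, "claw": -1}, {"dx": 0.03, "dy": 0, "dz": -0.07, "rx": 0, "ry": 0, "rz": 0, "claw": -1}, {"dx": 0.03, "dy": 0, "dz": -0.1, "rx": 0, "ry": 0, "rz": 0, "claw": -1}]'

```text
clock: 9.7
eef_pos: [0.5689, 0.0311, 0.0478]
orientation: [0.001, 0.11, 0.994, 0.0]
wrist_force: [0.4, -0.3, -0.6]
width: -0.0
grasp_force: 0.0
```

arm_command --steps '[{"dx": 0, "dy": 0, "dz": -0.2, "rx": 0, "ry": 0, "rz": 0, "claw": -1}, {"dx": 0, "dy": 0, "dz": -0.4, "rx": 0, "ry": 0, "rz": 0, "claw": -1}, {"dx": 0.1, "dy": 0, "dz": -0.7, "rx": 0, "ry": 0, "rz": 0, "claw": -1}, {"dx": 0.5, "dy": 0, "dz": -0.9, "rx": 0, "ry": 0, "rz": 0, "claw": -1}, {"dx": 0.9, "dy": 0, "dz": -0.9, "rx": 0, "ry": 0, "rz": 0, "claw": -1}, {"dx": 0.9, "dy": 0, "dz": -0.9, "rx": 0, "ry": 0, "rz": 0, "claw": -1}]'

```text
clock: 10.3
eef_pos: [0.4344, 0.0609, 0.1841]
orientation: [0.001, 0.11, 0.994, 0.0]
wrist_force: [0.7, 0.1, 0.4]
width: -0.0
grasp_force: 0.0
```

```bash
python3 st.py; python3 - <<'E'
from station import viewer
import cv2,numpy as np
br=lambda x:np.clip(x.astype(float)*1.5,0,255).astype(np.uint8)
a=br(viewer.camera("scene")["frame"][150:260,195:335,::-1]);b=br(viewer.camera("top")["frame"][120:264,150:300,::-1])
cv2.imwrite("pics/p4.png",np.hstack([cv2.resize(a,(420,330),interpolation=3),cv2.resize(b,(344,330),interpolation=3)]))
E
```

```text
t 10.3 p [0.43440352 0.06086339 0.18405821] yaw 167.41106166740968 f [0.68781671 0.08536269 0.36975239] j [ 0.139  0.112 -0.297  1.16   0.     0.359]
holder x,y mm -148.20026121489735 2.515106660758926 f along 0.6534411279352087 0.23106992204106264
```

View pics/p4.png

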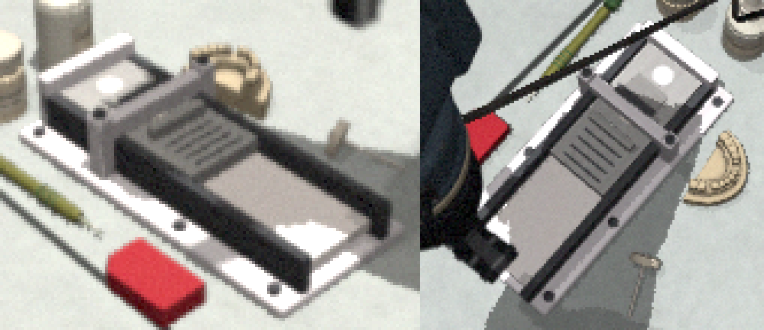

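The carrier sits under the bar with the front blank visible beyond it near the end stop (662,75), and the bystanders haven't moved. I'll check the rear edge numerically.

```bash
python3 - <<'E'
from station import viewer
import cv2,numpy as np
from h import *
c=viewer.camera("top"); u=np.array([np.cos(np.radians(-12.4)),np.sin(np.radians(-12.4))])
for x,y in((574,163),(610,192)):
    p=onz(c,150+(x-420)/2.293,120+y/2.292,.037)[:2]; print("rear hx",26+1000*(p-[.604,.021])@u)
p=onz(c,150+(662-420)/2.293,120+75/2.292,.037)[:2];print("blank hx",26+1000*(p-[.604,.021])@u)
a=np.clip(c["frame"][120:180,220:280,::-1].astype(float)*1.3,0,255).astype(np.uint8)
cv2.imwrite("pics/p5.png",cv2.resize(a,None,fx=9,fy=9,interpolation=3))
E
```

```text
rear hx -35.2994169855097
rear hx -34.69157931941013
blank hx 71.9277013914212
```

View pics/p5.png

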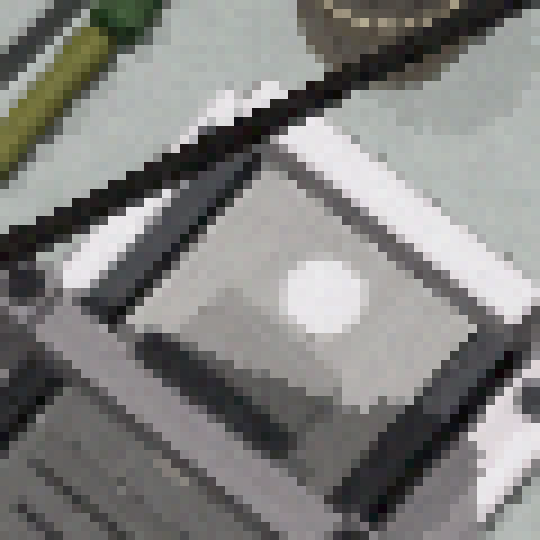

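The carrier's plate runs right up to the end-stop face (dark strip from about (265,155) to (490,320)) with no white bed showing. It's home and the robot is clear of everything, so I'm handing in.

```bash
python3 -c "
from station import arm
print(arm.close_job())"
```

```text
the job is handed in; nothing more can be done
None
```

The carrier was pressed down, pushed under the bar and leaf to the end stop, and left caught there; I handed the job in at about 10.5 s with the arm clear and the bystanders unmoved in the last pictures.

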